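# Clear the cap lane with its rocker gate held on the balance

### The job

Run the bottle-cap lane empty: first stand the blue catch bin on the worktop under the mouth of the sloping chute and let go of it. Then take the red bar of the chute's rocker gate and swing it up to its balance point, bail straight up over the hinge (lying to either side, one of its blades shuts the lane), never letting it drop over to the back, so that all four caps slide into the bin. Finish while holding the gate still on its balance point, as I am about to brush the open lane out, and leave the loose bottle, pin and nut alone.

Things in the scene. Friction and masses are not known exactly. Their poses are not given: they have to be found in the camera images.
- gate (a joint): Angle of the chute's rocker gate about its level hinge. 0: lying forward towards the mouth, as found (one blade shuts the lane); 0.9: balance point, bail straight up, both blades clear; 1.8: lying over to the back (the other blade shuts the lane). Swings freely, grows as the bar goes up and back, falls to the side it leans. Caps pass from about 0.75 to 1.05. About 3 N at the bar swing it up.
- gate_bar (a point): Centre of the gate's red grip bar: round, 15 mm thick, 90 mm long, along the chute's y. Steel bail arms 94 mm apart run from its ends to the hinge; under the middle of the bar is free space. It moves on a circle of radius 90 mm about gate_hinge: as found 70 mm towards the mouth from the hinge and 55 mm above it, at balance straight above it.
- gate_hinge (a point): Point on the gate's hinge axis, in the middle of the lane, 202 mm above the worktop. Orientation is that of the chute.
- chute_mouth (a point): Middle of the lower end of the chute's floor, 80 mm up; a bent-down lip hangs 10 mm further out, down to 60 mm. Axes of the chute: x points level up the lane, caps leave along -x and land 30 to 100 mm beyond the mouth. Fixed aluminium lane 38 mm wide, rising at 0.56 rad on a post whose base plate begins 107 mm to +x of the mouth; under the lane in front of it there is only worktop.
- bin: Blue open catch bin, 140 mm long (x), 100 mm wide (y), walls and floor 3 mm, 42 mm high; its -x end is raised to 64 mm and carries the grip rail. About 0.25 kg, loose. Origin: centre of the underside. To catch the caps its -x end points away from the chute and the mouth stands over its inside, about 45 mm to +x of its centre.
- bin_grip (a point): Centre of the bin's grip rail, 55 mm above the underside and 68.5 mm to -x of the centre: straight, 10 mm thick (bin's x), 100 mm long (bin's y), 18 mm high. Free space below it inside and outside the bin. Axes of the bin.
- bin_center (a point): Centre of the bin's inner floor, 3 mm above its underside.
- cap_0_center (a point): Centre of white ribbed bottle cap 1 of 4, 26 mm across, 17 mm high, about 10 g; the four wait in a row in the chute behind the gate's lower blade.
- cap_1_center (a point): Centre of white ribbed bottle cap 2 of 4, 26 mm across, 17 mm high, about 10 g; the four wait in a row in the chute behind the gate's lower blade.
- cap_2_center (a point): Centre of white ribbed bottle cap 3 of 4, 26 mm across, 17 mm high, about 10 g; the four wait in a row in the chute behind the gate's lower blade.
- cap_3_center (a point): Centre of white ribbed bottle cap 4 of 4, 26 mm across, 17 mm high, about 10 g; the four wait in a row in the chute behind the gate's lower blade.
- bottle_near: White upright bottle, 57x104x110 mm, loose, not part of the job. Origin under its centre.
- nut: Hex nut, 22 mm across, 10 mm high, lying on the worktop, not part of the job.
- spare_pin: Aluminium clamp pin standing on the worktop, 39 mm across, 60 mm high, not part of the job.

How it is judged:
By the outcome, as a careful person would: the job done as asked, in the order asked, and still so for the second after the job is handed in, while the arm keeps its last pose, push and grip.
It also fails if it takes over 61 s, if anything falls off the work surface, if the arm or the gripper's body presses on something with over 40 N, if the wrist force passes 120 N, or if a joint passes its speed limit or range.

### The arm

A 6-joint arm with a two-finger parallel gripper is mounted at the origin on a cart in front of the work surface, level with it; the furniture and walls round the work are solid. World frame = base frame: x ahead of the robot, y to its left, z up, the work surface at z = 0. Lengths are in m, angles in rad, forces in N, time in s.
With the tool pointing down it reaches from about 0.3 to 0.775 m from the base axis. Payload 14.6 kg.
Tool frame: the origin (TCP) lies midway between the tips of the shut fingers; the grasp point (between the pads) lies 19 mm behind it (ctrl.pinch_z is the distance from the TCP to the grasp point, in m); z points along the fingers, y is the line along which they close (so a half turn about z gives the same grasp; the last joint's range is limited). The gripper opens to 94 mm and grips with 3 to 60 N. Pads are 16 mm wide; open, the fingers measure 119 mm over their backs; the gripper's body (75 mm by 177 mm) begins 78 mm behind the grasp point.
Start: joints at [-1.303, 0.3, 1.521, -0, 1.321, -0.067], TCP at [0.181, -0.519, 0.205] pointing down, gripper open.
Joint ranges: [-3.03, 3.03], [-0.79, 2.21], [0.23, 2.52], [-1.04, 4.18], [0, 3.07], [-2.55, 2.55]. Speed limits (rad/s): [2.22, 2.22, 2.57, 3.14, 3.14, 3.14].

### API

Orientations are given as [roll, pitch, yaw] about the fixed x, y, z axes, in that order (R = Rz(yaw) Ry(pitch) Rx(roll)).
In Python, from station import ctrl gives the robot as it stands.
- The arm moves only by the tool jog_arm, never from a script. Its argument "motion" is a list of rows, each a list of 7 numbers: the shift along the tool's x, y, z in m, then the turn, a rotation vector about the tool's x, y, z in rad, then the opening, from -1 (shut) to 1 (fully open). In form: [[tx, ty, tz, rx, ry, rz, gripper], ...]. A call has 1 to 5 rows; each row shifts and turns the commanded pose from where the row before left it, along the tool's axes as they then stand; what a row does not reach is not made up. A row lasts 1/10 s, in which the tool goes at most 50 mm and 8.59 degrees, less where a joint would pass 70% of its speed; a pose out of reach is approached as far as the arm can. A call is refused whole if a number of a shift passes 0.05 or a number of a turn 0.15, either way. A call with a gripper value outside its range is refused whole. The fingers move at their own pace and stop on an object; "squeeze" is the grip in N (left out, the last holds). Time passes only in rows, so rows that do not move let the fingers close. It gives the time, the measured TCP pose, the force, the opening and the grip force at its end, in the units of the state.
- ctrl.get_obs(): the state, without advancing time (a new reading comes with each control period).
- ctrl.camera(name): name is "scene" or "top"; returns the picture (480x640x3 uint8, red, green, blue); there is no depth.
- ctrl.camera_model(name): a dict with "intrinsics" (3x3 intrinsics, pixels), "rvec" (rotation vector, rad) and "tvec" (3), from world to camera coordinates, as OpenCV has them. Camera axes: x right, y down, z forward; pixel columns grow to the right and rows downward; lengths in m; the calibration is good to about 2 mm. A picture is of the moment at which its call begins. camera_model takes no time and is no camera call.
- ctrl.hand_in(): hands the job in; it is judged then, once.
The state is a dict: "time_s": time; "qpos": joint angles; "joint_vel": joint speeds; "tau": joint torques, N m; "ee_pos": TCP position; "eef_rot": TCP orientation; "force": force on the tool from outside, world axes, zero at the start; "moment": the same for the moment, N m; "grip_width": finger opening in m; "grip_force": force on a finger pad.
Only numpy, scipy, OpenCV 4.12 (cv2) and the standard library are available. Lean on these libraries where they do the work, as an engineer would, in place of code of your own. Each camera call takes 0.05 s, during which the arm holds its last target. There are 200 camera calls.

## Working session

There is one attempt and no reset: what is moved stays moved. The work goes in short steps, Python scripts to look and compute and a tool call to move; the robot and the scene stay as the last step left them, time stands still between calls to the robot, and variables do not carry over. Pictures are saved under pics/ and viewed, at most 10 in all, crops included, and the job is handed in when it is done.

Besides the shell and the picture viewer there is one more tool, called after "Request:" by a JSON object that holds its "api" and its "payload". jog_arm: Moves the arm, as the interface text tells. Its arguments: {"type":"object","properties":{"motion":{"type":"array"},"squeeze":{"type":"number"}},"required":["motion"]}

```bash
ls; mkdir -p pics; python3 - <<'E'
from station import ctrl
import cv2,numpy as np
for n in("scene","top"):
    im=ctrl.camera(n); cv2.imwrite(f"pics/{n}0.png",im[:,:,::-1]); m=ctrl.camera_model(n)
    R=cv2.Rodrigues(np.array(m["rvec"]))[0]; print(n,np.round(m["intrinsics"],1).tolist(),np.round(-R.T@np.array(m["tvec"]),3),R.round(2).tolist())
o=ctrl.get_obs(); print(o, ctrl.pinch_z)
E
```

```text
pics
scene [[479.9, 0.0, 312.3], [0.0, 479.9, 245.6], [0.0, 0.0, 1.0]] [0.135 0.598 0.776] [[-0.83, -0.55, -0.01], [-0.35, 0.53, -0.77], [0.43, -0.64, -0.64]]
top [[466.8, 0.0, 315.0], [0.0, 466.8, 249.4], [0.0, 0.0, 1.0]] [ 0.361 -0.021  1.31 ] [[-0.03, -1.0, 0.02], [-0.98, 0.02, -0.17], [0.17, -0.02, -0.98]]
{'time_s': 0.1, 'qpos': array([-1.30260546e+00,  3.00400009e-01,  1.52151198e+00,  6.57010639e-06,
        1.32073024e+00, -6.66040666e-02]), 'joint_vel': array([-0.00027097, -0.00210889, -0.00197268, -0.00074673, -0.00032005,
       -0.00135724]), 'tau': array([ 8.89048224e-04, -5.32644868e+01, -3.53287804e+01,  7.09376461e-02,
        2.35220493e-02, -9.63606044e-05]), 'ee_pos': array([ 0.18064927, -0.51923096,  0.20495456]), 'eef_rot': array([-3.14054583e+00, -7.62041282e-05,  3.34793267e-01]), 'force': array([ 0.06572472,  0.99721518, -0.01188514]), 'moment': array([ 0.0059507 , -0.01557165, -0.00039513]), 'grip_force': 0.0, 'grip_width': 0.09444522300683948} 0.0188
```

View pics/scene0.png

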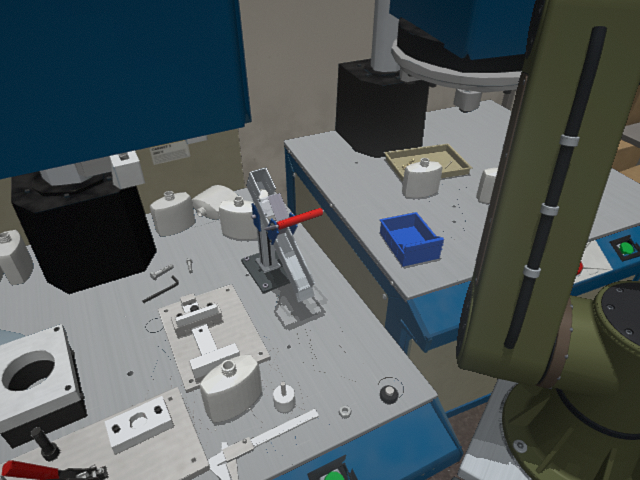

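View pics/top0.png

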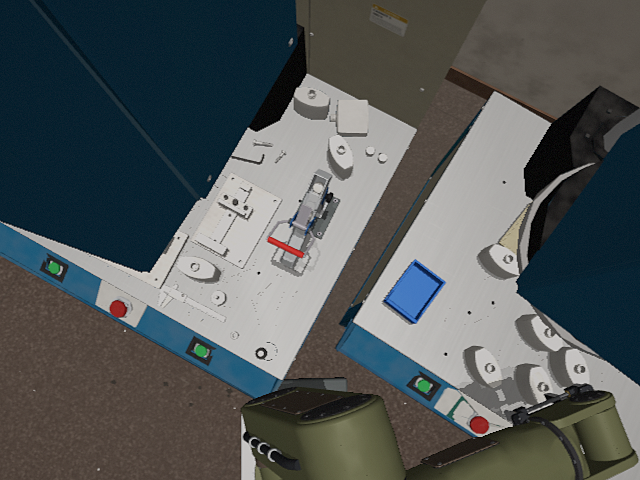

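Scene: the red bar lies at about (300,218) in the scene view and (286,246) in the top view, with the mouth towards the robot. The blue bin is on the right-hand bench at (411,238) scene and (415,291) top. The bottle, pin and nut are at top (197,268), (218,297) and (236,335). Next I measure the bar and bin.

```bash
cat > h.py <<'E'
import cv2,numpy as np
from station import ctrl
from scipy.spatial.transform import Rotation as Ro
M={}
for n in("scene","top"):
    m=ctrl.camera_model(n); M[n]=(np.array(m["intrinsics"]),cv2.Rodrigues(np.array(m["rvec"]))[0],np.array(m["tvec"]).ravel())
def plane(n,uv,z):
    K,R,t=M[n]; d=R.T@np.linalg.inv(K)@np.r_[uv,1.]; c=-R.T@t; return c+d*(z-c[2])/d[2]
def tri(a,b):
    P=[M[n][0]@np.c_[M[n][1],M[n][2]] for n in("scene","top")]
    X=cv2.triangulatePoints(P[0],P[1],np.array(a,float).reshape(2,1),np.array(b,float).reshape(2,1)); return (X[:3]/X[3]).ravel()
def proj(n,p):
    K,R,t=M[n]; q=K@(R@np.array(p)+t); return q[:2]/q[2]
def mask(im,c):
    im=im.astype(int); r,g,b=im[...,0],im[...,1],im[...,2]
    return ((r>120)&(g<70)&(b<70) if c=="red" else (b>90)&(b-r>60)&(b-g>45)).astype(np.uint8)
E
python3 - <<'E'
from h import *
im={n:cv2.imread(f"pics/{n}0.png")[:,:,::-1] for n in("scene","top")}
win={("scene","red"):(240,190,340,250),("top","red"):(255,225,315,265),("scene","blue"):(370,200,450,270),("top","blue"):(375,250,455,335)}
for (n,c),(x0,y0,x1,y1) in win.items():
    m=mask(im[n],c); mm=np.zeros_like(m); mm[y0:y1,x0:x1]=m[y0:y1,x0:x1]
    k=cv2.connectedComponentsWithStats(mm); i=1+np.argmax(k[2][1:,4]); mm=(k[1]==i).astype(np.uint8)
    cn=cv2.findContours(mm,0,2)[0][0]
    print(n,c,k[2][i],cv2.minAreaRect(cn),cv2.boxPoints(cv2.minAreaRect(cn)).round(1).tolist())
    print(cv2.approxPolyDP(cv2.convexHull(cn),2,True).reshape(-1,2).tolist())
a=im["top"]; s=im["scene"]
A=cv2.resize(a[150:290,250:350],None,fx=4,fy=4,interpolation=2); B=cv2.resize(a[250:335,380:450],None,fx=5,fy=5,interpolation=2)
C=np.zeros((600,800,3),np.uint8); C[:560,:400]=A; C[:425,400:750]=B; cv2.imwrite("pics/crop1.png",C[:,:,::-1])
A=cv2.resize(s[160:340,230:340],None,fx=3.3,fy=3.3,interpolation=2);B=cv2.resize(s[200:275,370:450],None,fx=5,fy=5,interpolation=2)
C=np.zeros((600,800,3),np.uint8); C[:A.shape[0],:A.shape[1]]=A; C[:375,400:800]=B; cv2.imwrite("pics/crop2.png",C[:,:,::-1])
E
```

```text
scene red [277 208  46  19 285] ((299.9793701171875, 217.006591796875), (6.237332344055176, 46.823299407958984), 72.34988403320312) [[276.70001220703125, 221.10000610351562], [321.29998779296875, 206.89999389648438], [323.20001220703125, 212.89999389648438], [278.6000061035156, 227.10000610351562]]
[[322, 209], [322, 213], [282, 226], [277, 222], [318, 208]]
top red [268 237  36  21 219] ((285.1000061035156, 246.8000030517578), (38.460365295410156, 5.813776016235352), 26.56505012512207) [[266.6000061035156, 240.8000030517578], [269.20001220703125, 235.60000610351562], [303.6000061035156, 252.8000030517578], [301.0, 258.0]]
[[268, 238], [282, 242], [303, 254], [300, 257], [269, 242]]
scene blue [ 380  212   64   54 1680] ((414.6128845214844, 235.12515258789062), (60.262447357177734, 47.91038131713867), 62.87869644165039) [[379.6000061035156, 219.1999969482422], [422.20001220703125, 197.39999389648438], [449.70001220703125, 251.0], [407.0, 272.8999938964844]]
[[416, 212], [443, 239], [438, 257], [403, 265], [380, 219]]
top blue [ 384  259   62   65 1843] ((414.5043029785156, 290.9031677246094), (39.62136459350586, 52.36256408691406), 36.25383758544922) [[383.0, 300.29998779296875], [414.0, 258.1000061035156], [446.0, 281.5], [415.0, 323.70001220703125]]
[[415, 259], [445, 282], [415, 323], [384, 301]]
```

View pics/crop1.png

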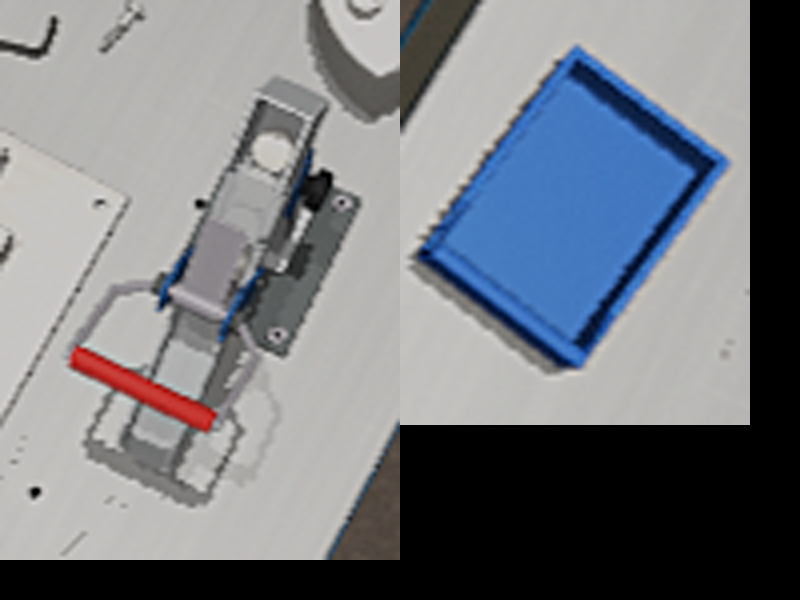

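View pics/crop2.png

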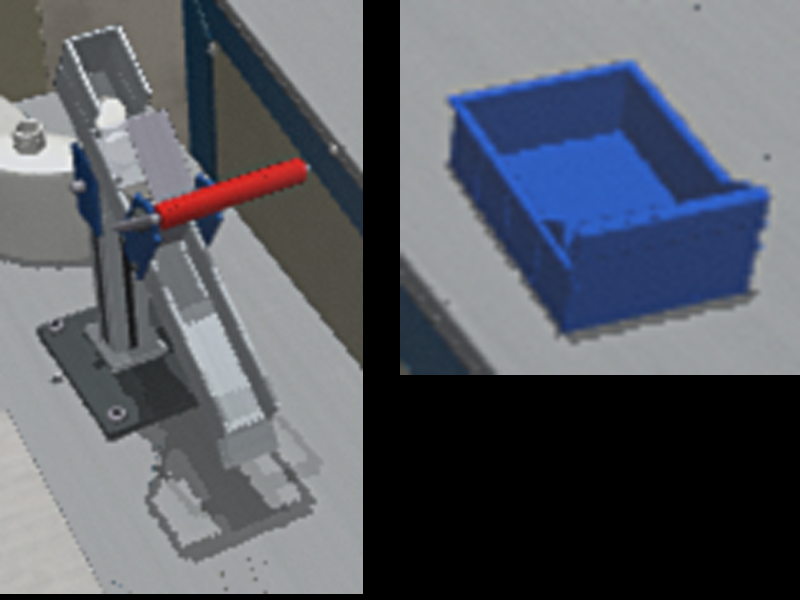

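The crops show the bin's raised rail end towards the robot (top corners (384,301) and (415,323)). The chute lip is at about scene (306,288) top edge and (307,298) bottom edge, and about top (287,265). The caps lie behind the lower blade.

```bash
cat >> h.py <<'E'
def blob(im,n,c,w):
    x0,y0,x1,y1=w; m=mask(im,c); mm=np.zeros_like(m); mm[y0:y1,x0:x1]=m[y0:y1,x0:x1]
    v,u=np.nonzero(mm); p=np.c_[u,v].astype(float); c=p.mean(0); d=np.linalg.svd(p-c,full_matrices=False)[2][0]
    s=(p-c)@d; return c+d*(s.min()-.3),c+d*(s.max()+.3)
E
python3 - <<'E'
from h import *
im={n:cv2.imread(f"pics/{n}0.png")[:,:,::-1] for n in("scene","top")}
t=blob(im["top"],"top","red",(255,225,315,265)); s=blob(im["scene"],"scene","red",(240,190,340,250))
t=sorted(t,key=lambda p:p[0]); s=sorted(s,key=lambda p:p[0]); print(t,s)
L,Rr=[plane("top",p,.257) for p in t]; print("bar ends top",L,Rr,np.linalg.norm(L-Rr))
S=[plane("scene",p,.257) for p in s]; print("scene",S,np.linalg.norm(S[0]-S[1]))
for pair in((s[0],t[0]),(s[1],t[1])): print("tri",tri(*pair))
# lines fit
yv=(L-Rr)/np.linalg.norm(L-Rr); xv=np.array([yv[1],-yv[0],0]); c=(L+Rr)/2
print("bar c",c,"x",xv,"yaw",np.arctan2(xv[1],xv[0]))
for nm,sp,z in(("mouth",(305.8,288.2),.08),("lipbot",(306.7,298.2),.06)):
    p=plane("scene",sp,z); print(nm,"scene",p,"along/lat from bar",(p-c)@xv,(p-c)@yv)
p=plane("top",(287,265.5),.06);print("lipbot top",p,(p-c)@xv,(p-c)@yv)
B=[plane("top",p,z) for p,z in(((383.5,301),.064),((415,323.5),.064),((415,258.7),.042),((445.5,282),.042))]
print("bin",np.round(B,4),[np.linalg.norm(B[i]-B[j]).round(4) for i,j in((0,1),(2,3),(0,2),(1,3))])
B2=[plane("scene",p,z) for p,z in(((443.5,238),.064),((404,251.5),.064),((416.5,212),.042),((380,219.3),.042))]
print("bin scene",np.round(B2,4),[np.linalg.norm((B2[i]-B2[j])[:2]).round(4) for i,j in((0,1),(2,3),(0,2),(1,3))])
for b in(np.array(B),np.array(B2)):
  ax=(b[2]+b[3]-b[0]-b[1])[:2]; print("bin c",b.mean(0),"yaw",np.arctan2(ax[1],ax[0]),"rail mid",(b[0]+b[1])/2)
E
```

```text
[array([267.55879567, 238.22054424]), array([302.68213032, 255.33708425])] [array([277.43287641, 224.32008166]), array([322.56295943, 209.7683609 ])]
bar ends top [0.57527826 0.06455807 0.257     ] [ 0.5336466  -0.01523005  0.257     ] 0.08999632441869432
scene [array([0.57402398, 0.05960543, 0.257     ]), array([ 0.53025307, -0.02266347,  0.257     ])] 0.09318832783826361
tri [0.5730275  0.06340368 0.26022523]
tri [ 0.5300031  -0.01667946  0.26133822]
bar c [0.55446243 0.02466401 0.257     ] x [ 0.88657081 -0.4625929   0.        ] yaw -0.48091761799998317
mouth scene [0.5430976  0.01986069 0.08      ] along/lat from bar -0.007853752364821309 -0.009515773031608232
lipbot scene [0.53670772 0.0265721  0.06      ] along/lat from bar -0.016623478674398576 -0.006521550928242486
lipbot top [0.5391074 0.0287479 0.06     ] -0.015502502898293255 -0.0034824741987836373
bin [[ 0.4372 -0.2269  0.064 ]
 [ 0.3759 -0.3074  0.064 ]
 [ 0.5525 -0.3236  0.042 ]
 [ 0.4862 -0.4033  0.042 ]] [np.float64(0.1012), np.float64(0.1038), np.float64(0.1521), np.float64(0.1478)]
bin scene [[ 0.374  -0.3115  0.064 ]
 [ 0.4309 -0.2153  0.064 ]
 [ 0.4818 -0.4047  0.042 ]
 [ 0.547  -0.324   0.042 ]] [np.float64(0.1118), np.float64(0.1037), np.float64(0.1425), np.float64(0.159)]
bin c [ 0.46294194 -0.31530668  0.053     ] yaw -0.7064790496652965 rail mid [ 0.4065318  -0.26716487  0.064     ]
bin c [ 0.45842262 -0.31387091  0.053     ] yaw -0.7339728872818295 rail mid [ 0.4024543  -0.26338201  0.064     ]
```

```bash
cat >> h.py <<'E'
def plan(pos,rpy,n,start=None):
    """per-row tool-frame shifts/turns from start (or present) pose to pos,rpy in n rows"""
    o=ctrl.get_obs(); p,R=start if start else (o["ee_pos"],Ro.from_euler("xyz",o["eef_rot"]))
    T=Ro.from_euler("xyz",rpy); dr=(R.inv()*T).as_rotvec()/n; st=(np.array(pos)-p)/n
    for i in range(n):
        t=R.inv().apply(st).round(4); print(t.tolist(),dr.round(3).tolist()); R=R*Ro.from_rotvec(dr)
    return np.array(pos),T
E
python3 - <<'E'
from h import *
P=np.pi
s=plan([.409,-.269,.15],[P,0,.856],10)
for z in np.arange(.3,1.1,.1): p=plane("scene",(248,150),z); print(z.round(1),p.round(3),proj("top",p).round(0))
for uv in((236,335),(218,297),(197,268)): print(plane("top",uv,.03).round(3))
E
```

```text
[0.0298, -0.0161, 0.0055] [-0.0, -0.0, -0.052]
[0.0306, -0.0146, 0.0055] [-0.0, -0.0, -0.052]
[0.0313, -0.0129, 0.0055] [-0.0, -0.0, -0.052]
[0.0319, -0.0113, 0.0055] [-0.0, -0.0, -0.052]
[0.0325, -0.0096, 0.0055] [-0.0, -0.0, -0.052]
[0.0329, -0.0079, 0.0055] [-0.0, -0.0, -0.052]
[0.0333, -0.0062, 0.0055] [-0.0, -0.0, -0.052]
[0.0336, -0.0044, 0.0055] [-0.0, -0.0, -0.052]
[0.0338, -0.0027, 0.0055] [-0.0, -0.0, -0.052]
[0.0339, -0.0009, 0.0055] [-0.0, -0.0, -0.052]
0.3 [ 0.742 -0.067  0.3  ] [324. 161.]
0.4 [0.615 0.072 0.4  ] [258. 205.]
0.5 [0.487 0.212 0.5  ] [172. 262.]
0.6 [0.36  0.352 0.6  ] [ 55. 339.]
0.7 [0.232 0.491 0.7  ] [-112.  451.]
0.8 [0.105 0.631 0.8  ] [-373.  624.]
0.9 [-0.023  0.77   0.9  ] [-835.  930.]
1.0 [-0.15  0.91  1.  ] [-1879.  1623.]
[0.358 0.17  0.03 ]
[0.461 0.219 0.03 ]
[0.542 0.278 0.03 ]
```

Request:
{"api": "jog_arm", "payload": {"motion": [[0.03, -0.016, 0.0055, 0, 0, -0.052, 1], [0.0305, -0.0145, 0.0055, 0, 0, -0.052, 1], [0.031, -0.013, 0.0055, 0, 0, -0.052, 1], [0.032, -0.011, 0.0055, 0, 0, -0.052, 1], [0.0325, -0.0095, 0.0055, 0, 0, -0.052, 1]]}}

```text
time_s: 0.6
ee_pos: [0.2957, -0.3937, 0.1775]
eef_rot: [-3.141, -0.0, 0.597]
force: [0.2, -0.2, -0.1]
grip_width: 0.0942
grip_force: 0.0
```

Request:
{"api": "jog_arm", "payload": {"motion": [[0.033, -0.008, 0.0055, 0, 0, -0.052, 1], [0.033, -0.006, 0.0055, 0, 0, -0.052, 1], [0.0335, -0.0045, 0.0055, 0, 0, -0.052, 1], [0.034, -0.003, 0.0055, 0, 0, -0.052, 1], [0.034, -0.001, 0.0055, 0, 0, -0.052, 1]]}}

```text
time_s: 1.1
ee_pos: [0.4098, -0.2683, 0.1501]
eef_rot: [-3.141, 0.0, 0.857]
force: [1.0, 0.0, 0.1]
grip_width: 0.0944
grip_force: 0.0
```

Request:
{"api": "jog_arm", "payload": {"motion": [[0, 0, 0, 0, 0, 0, 1], [0, 0, 0, 0, 0, 0, 1]]}}

```text
time_s: 1.3
ee_pos: [0.4091, -0.2693, 0.1502]
eef_rot: [-3.141, 0.0, 0.856]
force: [0.5, -0.2, 1.0]
grip_width: 0.0941
grip_force: 0.0
```

```bash
python3 - <<'E'
from h import *
a=ctrl.camera("top")[240:340,360:470]; s=ctrl.camera("scene")[150:290,340:480]
C=np.zeros((500,800,3),np.uint8); C[:360,:396]=cv2.resize(a,(396,360)); C[:400,400:]=cv2.resize(s,(400,400)); cv2.imwrite("pics/p4.png",C[:,:,::-1])
o=ctrl.get_obs(); print(o["time_s"],o["ee_pos"],o["eef_rot"])
plan([.409,-.269,.036],[np.pi,0,.856],5)
E
```

```text
1.4 [ 0.40865281 -0.2701735   0.15050023] [-3.14155241e+00  1.15241630e-04  8.53532659e-01]
[0.0002, -0.0001, 0.0229] [-0.0, 0.0, -0.0]
[0.0002, -0.0001, 0.0229] [-0.0, 0.0, -0.0]
[0.0002, -0.0001, 0.0229] [-0.0, 0.0, -0.0]
[0.0002, -0.0001, 0.0229] [-0.0, 0.0, -0.0]
[0.0002, -0.0001, 0.0229] [-0.0, 0.0, -0.0]
```

View pics/p4.png

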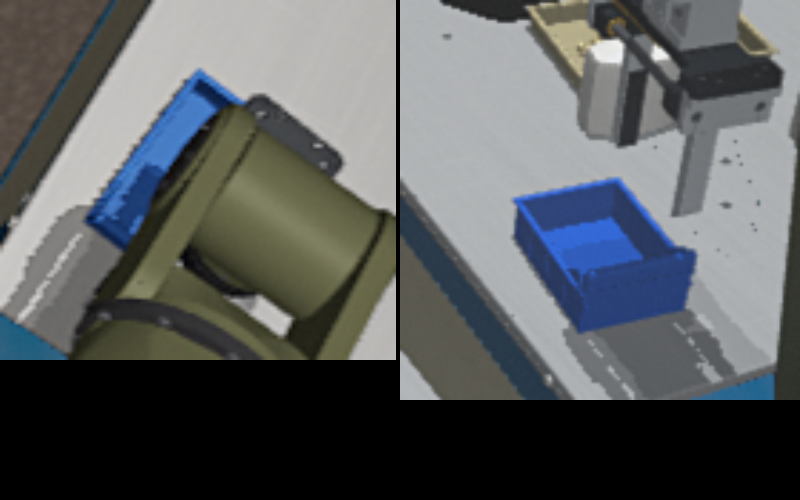

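The fingers hang above and either side of the bin's rail end (tip at scene about (441,225)). They're clear of the bin and match the computed pose, so I'll descend and grip.

Request:
{"api": "jog_arm", "payload": {"motion": [[0, 0, 0.023, 0, 0, 0, 1], [0, 0, 0.023, 0, 0, 0, 1], [0, 0, 0.023, 0, 0, 0, 1], [0, 0, 0.023, 0, 0, 0, 1], [0, 0, 0.022, 0, 0, 0, 1]]}}

```text
time_s: 1.9
ee_pos: [0.4084, -0.2705, 0.0357]
eef_rot: [3.141, 0.0, 0.853]
force: [0.4, -0.6, -0.5]
grip_width: 0.0943
grip_force: 0.0
```

Request:
{"api": "jog_arm", "payload": {"motion": [[0, 0, 0, 0, 0, 0, -1], [0, 0, 0, 0, 0, 0, -1], [0, 0, 0, 0, 0, 0, -1], [0, 0, 0, 0, 0, 0, -1], [0, 0, 0, 0, 0, 0, -1]], "squeeze": 25}}

```text
time_s: 2.4
ee_pos: [0.4094, -0.2699, 0.0372]
eef_rot: [3.14, -0.0, 0.855]
force: [0.0, 0.5, -0.2]
grip_width: 0.0577
grip_force: 0.0
```

Request:
{"api": "jog_arm", "payload": {"motion": [[0, 0, 0, 0, 0, 0, -1], [0, 0, 0, 0, 0, 0, -1], [0, 0, 0, 0, 0, 0, -1]]}}

```text
time_s: 2.7
ee_pos: [0.4091, -0.2696, 0.0365]
eef_rot: [3.141, -0.0, 0.855]
force: [-0.1, 0.5, 0.2]
grip_width: 0.0337
grip_force: 0.0
```

Request:
{"api": "jog_arm", "payload": {"motion": [[0, 0, 0, 0, 0, 0, -1], [0, 0, 0, 0, 0, 0, -1], [0, 0, 0, 0, 0, 0, -1], [0, 0, 0, 0, 0, 0, -1], [0, 0, 0, 0, 0, 0, -1]]}}

```text
time_s: 3.2
ee_pos: [0.4091, -0.2696, 0.0364]
eef_rot: [3.142, -0.0, 0.855]
force: [0.6, -1.2, -0.6]
grip_width: 0.0101
grip_force: 25.0
```

```bash
python3 - <<'E'
from h import *
o=ctrl.get_obs(); print(o["time_s"],o["ee_pos"],o["eef_rot"],o["grip_width"],o["grip_force"],o["force"])
P=np.pi
s=plan([.409,-.27,.157],[P,0,.856],4)
print(); s=plan([.40,.095,.157],[P,0,1.086],10,s)
E
```

```text
3.2 [ 0.40911428 -0.26959577  0.03644145] [ 3.14155876e+00 -1.95572886e-05  8.54720723e-01] 0.010097139501137128 24.972843825817108 [ 0.61485198 -1.21022723 -0.59048413]
[-0.0001, 0.0, -0.0301] [0.0, -0.0, -0.0]
[-0.0001, 0.0, -0.0301] [0.0, -0.0, -0.0]
[-0.0001, 0.0, -0.0301] [0.0, -0.0, -0.0]
[-0.0001, 0.0, -0.0301] [0.0, -0.0, -0.0]

[0.027, -0.0246, -0.0] [0.0, 0.0, -0.023]
[0.0275, -0.024, -0.0] [0.0, 0.0, -0.023]
[0.0281, -0.0233, -0.0] [0.0, 0.0, -0.023]
[0.0286, -0.0227, -0.0] [0.0, 0.0, -0.023]
[0.0291, -0.022, -0.0] [0.0, 0.0, -0.023]
[0.0296, -0.0213, -0.0] [0.0, 0.0, -0.023]
[0.0301, -0.0207, -0.0] [0.0, 0.0, -0.023]
[0.0306, -0.02, -0.0] [0.0, 0.0, -0.023]
[0.031, -0.0193, -0.0] [0.0, 0.0, -0.023]
[0.0315, -0.0185, -0.0] [0.0, 0.0, -0.023]
```

Gripped on the 10 mm rail. I'll keep the hover point farther back from the mouth.

Request:
{"api": "jog_arm", "payload": {"motion": [[0, 0, -0.03, 0, 0, 0, -1], [0, 0, -0.03, 0, 0, 0, -1], [0, 0, -0.03, 0, 0, 0, -1], [0, 0, -0.03, 0, 0, 0, -1], [0, 0, 0, 0, 0, 0, -1]]}}

```text
time_s: 3.7
ee_pos: [0.4101, -0.2703, 0.1596]
eef_rot: [3.136, -0.0, 0.855]
force: [0.4, 0.0, -3.7]
grip_width: 0.0098
grip_force: 25.0
```

```bash
python3 - <<'E'
from h import *
P=np.pi; o=ctrl.get_obs(); print(o["grip_width"],o["force"])
s=plan([.381,.109,.157],[P,0,1.086],10)
E
```

```text
0.009774709090308 [ 0.36057989  0.02591743 -3.70877084]
[0.0267, -0.0271, 0.0001] [0.001, 0.0, -0.023]
[0.0273, -0.0265, 0.0001] [0.001, 0.0, -0.023]
[0.0279, -0.0258, 0.0002] [0.001, 0.0, -0.023]
[0.0285, -0.0252, 0.0002] [0.001, 0.0, -0.023]
[0.0291, -0.0245, 0.0002] [0.001, 0.0, -0.023]
[0.0297, -0.0238, 0.0002] [0.001, 0.0, -0.023]
[0.0302, -0.0231, 0.0002] [0.001, 0.0, -0.023]
[0.0307, -0.0224, 0.0002] [0.001, 0.0, -0.023]
[0.0312, -0.0217, 0.0002] [0.001, 0.0, -0.023]
[0.0317, -0.021, 0.0003] [0.001, 0.0, -0.023]
```

Request:
{"api": "jog_arm", "payload": {"motion": [[0.0265, -0.027, 0, 0, 0, -0.023, -1], [0.0275, -0.0265, 0, 0, 0, -0.023, -1], [0.028, -0.026, 0, 0, 0, -0.023, -1], [0.0285, -0.025, 0, 0, 0, -0.023, -1], [0.029, -0.0245, 0, 0, 0, -0.023, -1]]}}

```text
time_s: 4.2
ee_pos: [0.3935, -0.0784, 0.155]
eef_rot: [-3.14, 0.001, 0.97]
force: [1.9, -0.3, -2.8]
grip_width: 0.0096
grip_force: 25.0
```

Request:
{"api": "jog_arm", "payload": {"motion": [[0.0295, -0.024, 0, 0, 0, -0.023, -1], [0.03, -0.023, 0, 0, 0, -0.023, -1], [0.0305, -0.0225, 0, 0, 0, -0.023, -1], [0.031, -0.0215, 0, 0, 0, -0.023, -1], [0.0315, -0.021, 0, 0, 0, -0.023, -1]]}}

```text
time_s: 4.7
ee_pos: [0.3787, 0.1101, 0.1552]
eef_rot: [-3.14, 0.001, 1.086]
force: [0.4, 0.2, -2.1]
grip_width: 0.0098
grip_force: 25.0
```

Request:
{"api": "jog_arm", "payload": {"motion": [[0, 0, 0.025, 0, 0, 0, -1], [0, 0, 0.03, 0, 0, 0, -1], [0, 0, 0.03, 0, 0, 0, -1], [0, 0, 0.025, 0, 0, 0, -1], [0, 0, 0, 0, 0, 0, -1]]}}

```text
time_s: 5.2
ee_pos: [0.3771, 0.1082, 0.0431]
eef_rot: [-3.136, 0.004, 1.085]
force: [-0.0, 0.5, -2.4]
grip_width: 0.0096
grip_force: 25.0
```

```bash
python3 - <<'E'
from h import *
P=np.pi; o=ctrl.get_obs(); print(o["time_s"],o["grip_width"],o["force"],o["ee_pos"],o["eef_rot"])
s=plan([.4446,.076,.043],[P,0,1.086],5)
C=ctrl.camera("scene")[150:400,180:480]; cv2.imwrite("pics/p5.png",cv2.resize(C,(720,600))[:,:,::-1])
E
```

```text
5.2 0.009578040009915604 [-0.0111456   0.48485016 -2.35819379] [0.37711091 0.10823392 0.04311339] [-3.13586425  0.00448624  1.08480368]
[0.0006, 0.0149, -0.0001] [-0.001, 0.001, -0.0]
[0.0006, 0.0149, -0.0] [-0.001, 0.001, -0.0]
[0.0006, 0.0149, -0.0] [-0.001, 0.001, -0.0]
[0.0006, 0.0149, -0.0] [-0.001, 0.001, -0.0]
[0.0006, 0.0149, 0.0] [-0.001, 0.001, -0.0]
```

View pics/p5.png

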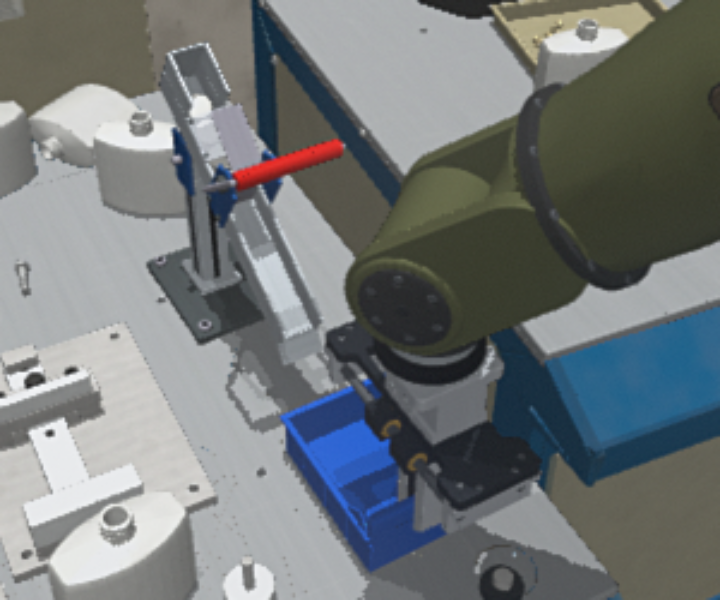

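The bin hangs just above the worktop, square to the chute and about 45 mm short of the lip; the path under the mouth is clear. I'll slide it in.

Request:
{"api": "jog_arm", "payload": {"motion": [[0, 0.015, 0, 0, 0, 0, -1], [0.001, 0.015, 0, -0.002, 0.002, 0, -1], [0.001, 0.015, 0, -0.002, 0.002, 0, -1], [0.001, 0.0145, 0, 0, 0, 0, -1], [0, 0.0145, 0, 0, 0, 0, -1]]}}

```text
time_s: 5.75
ee_pos: [0.4484, 0.076, 0.0471]
eef_rot: [3.137, -0.005, 1.084]
force: [0.2, -0.2, -4.4]
grip_width: 0.01
grip_force: 25.0
```

Request:
{"api": "jog_arm", "payload": {"motion": [[0, 0, 0, 0, 0, 0, -1], [0, 0, 0.003, 0, 0, 0, -1], [0, 0, 0.003, 0, 0, 0, -1], [0, 0, 0, 0, 0, 0, -1]]}}

```text
time_s: 6.15
ee_pos: [0.4461, 0.0769, 0.0402]
eef_rot: [3.138, -0.004, 1.085]
force: [-0.0, 0.1, -2.0]
grip_width: 0.0098
grip_force: 25.0
```

```bash
python3 - <<'E'
from h import *
P=np.pi; o=ctrl.get_obs(); print(o["time_s"],o["grip_width"],o["force"],o["ee_pos"],o["eef_rot"])
s=plan([.4446,.076,.037],[P,0,1.086],1)
C=ctrl.camera("scene")[150:400,180:480]; cv2.imwrite("pics/p6.png",cv2.resize(C,(720,600))[:,:,::-1])
E
```

```text
6.15 0.009795156680063302 [-0.03369518  0.05271806 -1.97332474] [0.44611046 0.07692773 0.0401749 ] [ 3.138326   -0.00359347  1.08502577]
[-0.0015, -0.0009, 0.0032] [0.003, -0.004, -0.001]
```

View pics/p6.png

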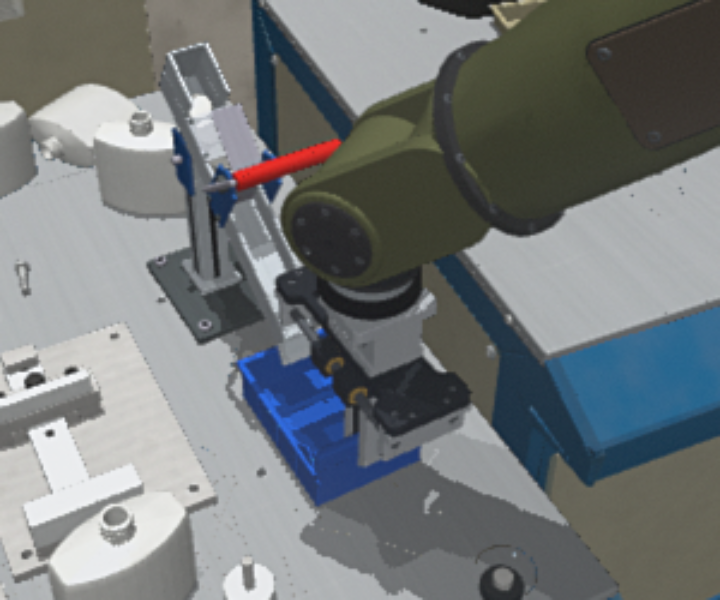

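The bin stands under the lip with the mouth over its inside. I'll lower the last few millimetres and release it.

Request:
{"api": "jog_arm", "payload": {"motion": [[-0.001, -0.001, 0.003, 0.003, -0.004, 0, -1], [0, 0, 0.002, 0, 0, 0, -1], [0, 0, 0, 0, 0, 0, -1]]}}

```text
time_s: 6.5
ee_pos: [0.4452, 0.0766, 0.0362]
eef_rot: [3.141, -0.0, 1.085]
force: [-6.1, 0.7, 11.1]
grip_width: 0.0101
grip_force: 25.0
```

Request:
{"api": "jog_arm", "payload": {"motion": [[0, 0, 0, 0, 0, 0, 0], [0, 0, 0, 0, 0, 0, 0], [0, 0, 0, 0, 0, 0, 0], [0, 0, 0, 0, 0, 0, 0], [0, 0, 0, 0, 0, 0, 0]]}}

```text
time_s: 7.0
ee_pos: [0.4453, 0.0764, 0.0355]
eef_rot: [3.141, 0.0, 1.085]
force: [-0.0, -0.7, -0.7]
grip_width: 0.045
grip_force: 0.0
```

Request:
{"api": "jog_arm", "payload": {"motion": [[0, 0, -0.01, 0, 0, 0, 0], [0, 0, -0.02, 0, 0, 0, 0], [0, 0, -0.025, 0, 0, 0, 0], [0, -0.02, -0.03, 0, 0, 0, 0], [0, -0.03, -0.03, 0, 0, 0, 0]]}}

```text
time_s: 7.5
ee_pos: [0.4008, 0.0997, 0.1522]
eef_rot: [3.14, -0.0, 1.084]
force: [0.5, 0.3, 0.9]
grip_width: 0.0472
grip_force: 0.0
```

Request:
{"api": "jog_arm", "payload": {"motion": [[0, 0, -0.045, 0, 0, 0, 0], [0, 0, -0.045, 0, 0, 0, 0], [0, 0, -0.045, 0, 0, 0, 0], [0, 0, -0.045, 0, 0, 0, 0], [0, 0, 0, 0, 0, 0, 0]]}}

```text
time_s: 8.0
ee_pos: [0.4017, 0.1001, 0.3367]
eef_rot: [3.133, -0.006, 1.085]
force: [0.3, -0.1, -0.5]
grip_width: 0.0471
grip_force: 0.0
```

```bash
python3 - <<'E'
from h import *
P=np.pi; o=ctrl.get_obs(); print(o["time_s"],o["force"],o["ee_pos"],o["eef_rot"])
s=plan([.553,.022,.33],[P,0,1.086],5)
im={n:ctrl.camera(n) for n in("scene","top")}
t=sorted(blob(im["top"],"top","red",(255,225,315,265)),key=lambda p:p[0]); s=sorted(blob(im["scene"],"scene","red",(240,190,340,250)),key=lambda p:p[0]); print(t,s)
C=np.zeros((600,800,3),np.uint8); C[:600,:400]=cv2.resize(im["top"][200:350,230:330],(400,600)); C[:480,400:]=cv2.resize(im["scene"][180:360,220:370],(400,480)); cv2.imwrite("pics/p7.png",C[:,:,::-1])
E
```

```text
8.0 [ 0.25553337 -0.14003523 -0.45395755] [0.40168124 0.10005702 0.33667479] [ 3.13312195 -0.00566241  1.08489362]
[0.0003, 0.034, 0.0016] [0.002, -0.001, -0.0]
[0.0003, 0.034, 0.0016] [0.002, -0.001, -0.0]
[0.0003, 0.034, 0.0015] [0.002, -0.001, -0.0]
[0.0003, 0.034, 0.0015] [0.002, -0.001, -0.0]
[0.0003, 0.034, 0.0014] [0.002, -0.001, -0.0]
[array([267.56446426, 238.2070597 ]), array([302.64898233, 255.39817885])] [array([277.38768966, 224.20193709]), array([322.56587024, 209.78654151])]
```

View pics/p7.png

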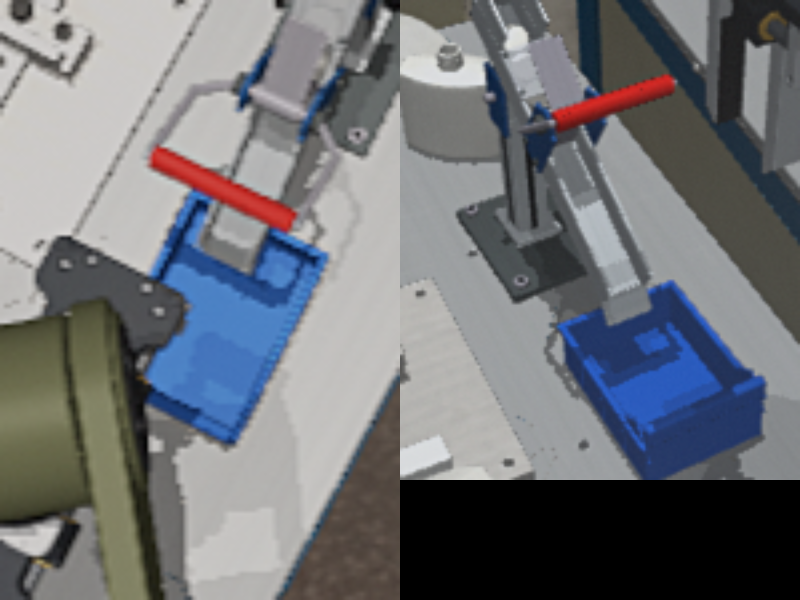

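The bin stands free with the lip centred over its inside (top crop about (235,235)), and the gate is unmoved. Now over the bar.

Request:
{"api": "jog_arm", "payload": {"motion": [[0, 0.034, 0, 0.002, -0.001, 0, 0], [0, 0.034, 0, 0.002, -0.001, 0, 0], [0, 0.034, 0.001, 0.002, -0.001, 0, 0], [0, 0.034, 0.001, 0.002, -0.001, 0, 0], [0.001, 0.034, 0.001, 0.001, -0.001, 0, 0]]}}

```text
time_s: 8.6
ee_pos: [0.5522, 0.0205, 0.3256]
eef_rot: [-3.131, 0.006, 1.085]
force: [-0.6, 0.1, 0.8]
grip_width: 0.0468
grip_force: 0.0
```

Request:
{"api": "jog_arm", "payload": {"motion": [[0, 0, 0, 0, 0, 0, 0], [0, 0, 0.02, 0, 0, 0, 0], [0, 0, 0.02, 0, 0, 0, 0], [0, 0, 0.02, 0, 0, 0, 0], [0, 0, 0, 0, 0, 0, 0]]}}

```text
time_s: 9.1
ee_pos: [0.5493, 0.0217, 0.264]
eef_rot: [-3.129, 0.007, 1.085]
force: [-0.5, -0.1, -0.1]
grip_width: 0.0469
grip_force: 0.0
```

```bash
python3 - <<'E'
from h import *
P=np.pi; o=ctrl.get_obs(); print(o["time_s"],o["force"],o["ee_pos"],o["eef_rot"])
s=plan([.553,.022,.238],[P,0,1.086],2)
C=ctrl.camera("scene")[130:280,200:400]; cv2.imwrite("pics/p8.png",cv2.resize(C,(800,600))[:,:,::-1])
E
```

```text
9.1 [-0.50621762 -0.14557911 -0.0930318 ] [0.54934059 0.02165151 0.26404944] [-3.12852982  0.00748526  1.08509091]
[0.0011, 0.0017, 0.013] [-0.007, 0.004, -0.0]
[0.0011, 0.0016, 0.013] [-0.007, 0.004, -0.0]
```

View pics/p8.png

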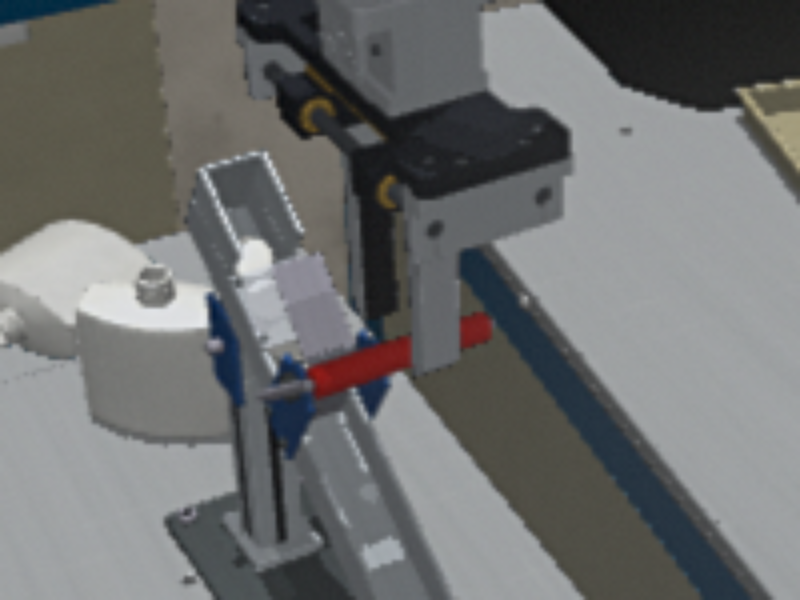

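The fingers straddle the bar (near tip at crop (435,370), far tip at (375,312)), close to its middle. I'll go down and close.

Request:
{"api": "jog_arm", "payload": {"motion": [[0.001, 0.0015, 0.013, -0.007, 0.004, 0, 0], [0.001, 0.0015, 0.013, -0.007, 0.004, 0, 0], [0, 0, 0, 0, 0, 0, 0]]}}

```text
time_s: 9.45
ee_pos: [0.554, 0.0219, 0.2407]
eef_rot: [3.137, -0.002, 1.085]
force: [0.6, -0.1, -0.8]
grip_width: 0.0473
grip_force: 0.0
```

Request:
{"api": "jog_arm", "payload": {"motion": [[0, 0, 0, 0, 0, 0, -1], [0, 0, 0, 0, 0, 0, -1], [0, 0, 0, 0, 0, 0, -1], [0, 0, 0, 0, 0, 0, -1], [0, 0, 0, 0, 0, 0, -1]], "squeeze": 15}}

```text
time_s: 9.95
ee_pos: [0.5521, 0.0231, 0.2422]
eef_rot: [-3.141, -0.003, 1.086]
force: [-28.7, 9.9, 19.3]
grip_width: 0.0154
grip_force: 15.0
```

```bash
python3 - <<'E'
from h import *
o=ctrl.get_obs(); print(o["time_s"],o["force"],o["moment"],o["ee_pos"],o["eef_rot"],o["grip_width"],o["grip_force"])
E
```

```text
9.95 [-28.74671301   9.86688808  19.30403345] [1.88178579 5.34196517 0.04384156] [0.5521444  0.02310199 0.24217085] [-3.14138918e+00 -2.65153550e-03  1.08570590e+00] 0.015435489568499262 15.033484697341919
```

The bar is gripped (15.4 mm). The 36 N is radial, along (-x, +z), so my command sits about 4-5 mm too near the hinge. I'll ease it off along that line and lower the squeeze so the bar can turn in the pads.

Request:
{"api": "jog_arm", "payload": {"motion": [[0, -0.0015, -0.0015, 0, 0, 0, -1], [0, -0.0015, -0.0015, 0, 0, 0, -1], [0, 0, 0, 0, 0, 0, -1]], "squeeze": 8}}

```text
time_s: 10.25
ee_pos: [0.552, 0.0229, 0.2437]
eef_rot: [3.135, -0.003, 1.085]
force: [4.0, 0.0, -6.5]
grip_width: 0.0148
grip_force: 8.0
```

```bash
python3 - <<'E'
from h import *
o=ctrl.get_obs(); x=np.array([.8846,-.4663]); print(o["time_s"],o["force"],"fx",o["force"][:2]@x,o["ee_pos"],o["eef_rot"],o["grip_width"],o["grip_force"])
E
```

```text
10.25 [ 3.98504055  0.01583265 -6.50458567] fx 3.517784103439472 [0.55203762 0.02291459 0.24369724] [ 3.13506533e+00 -2.85525654e-03  1.08470813e+00] 0.01484983328445093 7.994612753391266
```

Request:
{"api": "jog_arm", "payload": {"motion": [[0, 0.0055, -0.006, 0, 0, 0, -1], [0, 0.006, -0.0055, 0, 0, 0, -1], [0, 0.0065, -0.005, 0, 0, 0, -1], [0, 0.0065, -0.0045, 0, 0, 0, -1], [0, 0.007, -0.004, 0, 0, 0, -1]]}}

```text
time_s: 10.75
ee_pos: [0.5801, 0.0082, 0.2707]
eef_rot: [3.135, -0.004, 1.085]
force: [-2.6, 2.0, 2.5]
grip_width: 0.0144
grip_force: 8.0
```

```bash
cat > st.py <<'E'
from h import *
o=ctrl.get_obs(); x=np.array([.8846,-.4663]); y=np.array([.4663,.8846]); d=o["ee_pos"]-[.552,.0229,.2425]
print(o["time_s"],o["force"].round(1),"fx",(o["force"][:2]@x).round(1),o["ee_pos"].round(4),"dx,dy,dz mm",(1e3*np.array([d[:2]@x,d[:2]@y,d[2]])).round(1),o["eef_rot"].round(3),o["grip_width"].round(4),o["joint_vel"].round(3).tolist())
E
python3 st.py
```

```text
Traceback (most recent call last):
  File "st.py", line 3, in <module>
    print(o["time_s"],o["force"].round(1),"fx",(o["force"][:2]@x).round(1),o["ee_pos"].round(4),"dx,dy,dz mm",(1e3*np.array([d[:2]@x,d[:2]@y,d[2]])).round(1),o["eef_rot"].round(3),o["grip_width"].round(4),o["joint_vel"].round(3).tolist())
                                                                                                                                                                                    ^^^^^^^^^^^^^^^^^^^^^
AttributeError: 'float' object has no attribute 'round'
```

Request:
{"api": "jog_arm", "payload": {"motion": [[0, 0.0075, -0.003, 0, 0, 0, -1], [0, 0.0075, -0.0025, 0, 0, 0, -1], [0, 0.008, -0.002, 0, 0, 0, -1], [0, 0.008, -0.001, 0, 0, 0, -1], [0, 0.0065, 0, 0, 0, 0, -1]]}}

```text
time_s: 11.25
ee_pos: [0.6133, -0.0096, 0.2778]
eef_rot: [3.136, -0.003, 1.085]
force: [-0.3, 0.3, 0.7]
grip_width: 0.015
grip_force: 8.0
```

Request:
{"api": "jog_arm", "payload": {"motion": [[0, 0, 0, 0, 0, 0, -1], [0, 0, 0, 0, 0, 0, -1]]}}

```text
time_s: 11.45
ee_pos: [0.6127, -0.0094, 0.2777]
eef_rot: [3.135, -0.003, 1.085]
force: [0.5, -1.4, 0.5]
grip_width: 0.0146
grip_force: 8.0
```

```bash
sed -i 's/o\["grip_width"\].round(4)/o["grip_width"]/' st.py; cat >> st.py <<'E'
import sys
if len(sys.argv)>1:
    C=np.zeros((600,800,3),np.uint8); t=ctrl.camera("top");s=ctrl.camera("scene")
    C[:600,:400]=cv2.resize(t[160:340,230:350],(400,600)); C[:,400:]=cv2.resize(s[130:355,210:360],(400,600)); cv2.imwrite(sys.argv[1],C[:,:,::-1])
E
python3 st.py pics/p9.png
```

```text
11.45 [ 0.5 -1.4  0.5] fx 1.1 [ 0.6127 -0.0094  0.2777] dx,dy,dz mm [68.8 -0.2 35.2] [ 3.135e+00 -3.000e-03  1.085e+00] 0.014631391335918432 [0.003, -0.007, 0.01, -0.0, -0.001, 0.001]
```

View pics/p9.png

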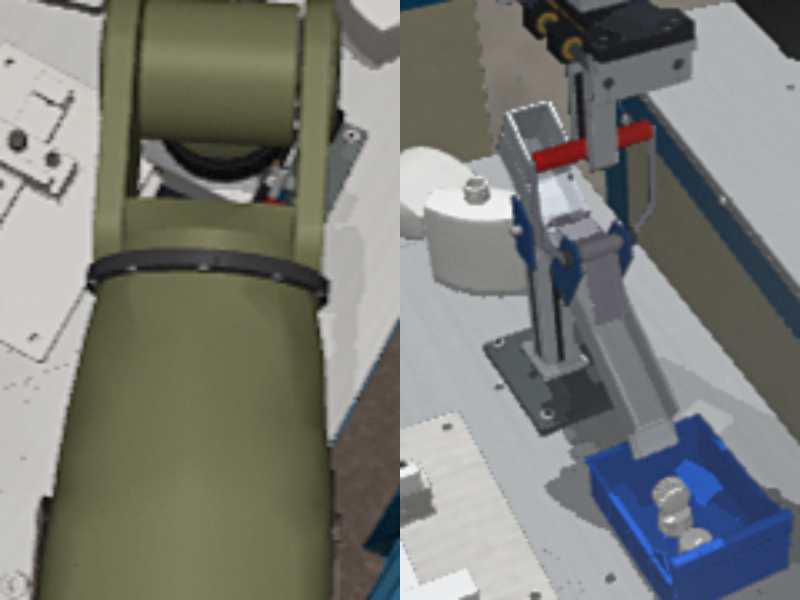

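At balance the lane is open: the bar stands above the hinge and three caps are visible in the bin (crop (670,490), (675,520), (695,540)). I've used my ten views, so from here I check by numbers. I'll nudge the last ~1.5 mm, wait, then count the caps and measure the gate angle.

Request:
{"api": "jog_arm", "payload": {"motion": [[0, 0.0015, 0, 0, 0, 0, -1], [0, 0, 0, 0, 0, 0, -1], [0, 0, 0, 0, 0, 0, -1], [0, 0, 0, 0, 0, 0, -1], [0, 0, 0, 0, 0, 0, -1]]}}

```text
time_s: 12.05
ee_pos: [0.6138, -0.0099, 0.2778]
eef_rot: [3.136, -0.003, 1.085]
force: [-1.8, -1.2, -1.6]
grip_width: 0.0149
grip_force: 8.0
```

Request:
{"api": "jog_arm", "payload": {"motion": [[0, 0, 0, 0, 0, 0, -1], [0, 0, 0, 0, 0, 0, -1], [0, 0, 0, 0, 0, 0, -1], [0, 0, 0, 0, 0, 0, -1], [0, 0, 0, 0, 0, 0, -1]]}}

```text
time_s: 12.55
ee_pos: [0.6139, -0.0099, 0.2778]
eef_rot: [3.136, -0.003, 1.085]
force: [-2.1, -2.0, -2.4]
grip_width: 0.0145
grip_force: 8.0
```

```bash
python3 st.py; cat > ck.py <<'E'
from h import *
s=ctrl.camera("scene"); np.save("s.npy",s); p9=cv2.imread("pics/scene0.png")[:,:,::-1]
c=np.array([.505,.044]); x=np.array([.8846,-.4663]); y=np.array([.4663,.8846])
poly=np.array([proj("scene",np.r_[c+a*x+b*y,.003]) for a,b in((-.066,-.046),(.066,-.046),(.066,.046),(-.066,.046))]).round().astype(np.int32)
poly2=np.array([proj("scene",np.r_[c+a*x+b*y,.035]) for a,b in((-.066,-.046),(.03,-.046),(.03,.046),(-.066,.046))]).round().astype(np.int32)
m=np.zeros(s.shape[:2],np.uint8); cv2.fillConvexPoly(m,poly,1); cv2.fillConvexPoly(m,poly2,1); i=s.astype(int)
w=((i[...,2]-i[...,0]<30)&(i.min(2)>70)&(m>0)).astype(np.uint8)
k=cv2.connectedComponentsWithStats(w); print("white blobs in bin",[(k[2][j].tolist(),k[3][j].round(1).tolist()) for j in range(1,k[0]) if k[2][j,4]>8])
x0,y0,x1,y1=poly.min(0).tolist()+poly.max(0).tolist(); print("roi",x0,y0,x1,y1)
q=blob(s,"scene","red",(240,150,340,215)); q=sorted(q,key=lambda p:p[0]); e=[plane("scene",p,.296) for p in q]; b=(e[0]+e[1])/2
print("bar scene",b.round(4),"len",np.linalg.norm(e[0]-e[1]).round(4),q)
s0=[plane("scene",p,.261) for p in((277.43,224.32),(322.56,209.77))]; b0=(s0[0]+s0[1])/2; print("moved along x",((b-b0)[:2]@x).round(4),"lat",((b-b0)[:2]@y).round(4))
g=s[160:290,255:310].max(2)
E
python3 ck.py; python3 - <<'E'
import numpy as np
s=np.load("s.npy").astype(int)
# coarse text map of bin roi: '#' caps, '.' blue
for v in range(296,352,2): print(v,"".join("." if s[v,u,2]-s[v,u,0]>40 else ("#" if s[v,u].min()>140 else "o") for u in range(280,360)))
E
```

```text
12.55 [-2.1 -2.  -2.4] fx -0.9 [ 0.6139 -0.0099  0.2778] dx,dy,dz mm [70.  -0.2 35.3] [ 3.136e+00 -3.000e-03  1.085e+00] 0.014493777343539592 [-0.0, 0.001, 0.0, 0.0, 0.0, -0.002]
white blobs in bin [([307, 316, 20, 21, 267], [316.1, 325.6])]
roi 282 301 350 360
bar scene [ 0.6106 -0.0069  0.296 ] len 0.091 [array([259.4209091 , 189.61324142]), array([303.65226854, 177.21554199])]
moved along x 0.0685 lat 0.0024
296 ooooooooooooo...ooooooooooooo#o#oo..................###########################o
298 ooooooo..........ooooooo#o#oo........................o##########################
300 oo...............oooo#oo...............................o########################
302 ........................................................o#######################
304 ..........................................................o#####################
306 o..........................................................o####################
308 oo...........................................................o##################
310 oo.............................................................o################
312 o
[... 994 characters left out ...]
.................ooo
336 ##############oo...................oo.......................................oooo
338 ###############oo...........................................................oooo
340 ################oo..........................................................oooo
342 #################ooo........................................................oooo
344 ###################oo..................................................ooooooooo
346 #######oooo#########oo.............................................ooooooooooooo
348 ########o############ooo.......................................ooooooooooooooooo
350 #######################oo.................................oooooooooooooooooooooo
```

```bash
python3 - <<'E'
from h import *
s=ctrl.camera("scene").astype(int); s0=cv2.imread("pics/scene0.png")[:,:,::-1].astype(int)
print(np.abs(s-np.load("s.npy"))[290:360,275:360].sum())
ch=" .:-=+*#%@"
for v in range(314,340): print(v,"".join("~" if s[v,u,2]-s[v,u,0]>40 else ch[min(9,s[v,u].sum()//77)] for u in range(303,333)))
x=np.array([.8846,-.4663]); y=np.array([.4663,.8846]); m=np.array([.545,.023])
# lane centreline strip: brightness of cap-top height along the lane, before and now
for lat in(-.01,0,.01):
  for nm,i in(("before",s0),("now",s)):
    r=[]
    for d in np.arange(0,.30,.01):
        u,v=proj("scene",np.r_[m+d*x+lat*y,.08+.627*d+.012]).round().astype(int); r.append(int(i[v,u].sum()//3))
    print(lat,nm,r)
E
```

```text
18536
314 ~~~~~~~~~~~~~~~~~~~~~~~~~~~~~~
315 ~~~~~~~~~~~~~~~~~~~~~~~~~~~~~~
316 ~~~~~~~~~~~~~~~=~~~~~~~~~~~~~~
317 ~~~~~~~~~~~=++++++~~~~~~~~~~~~
318 ~~~~~~~=+++++**+***~~~~~~~~~~~
319 ~~~~~=++++++++++**++~~~~~~~~~~
320 ~~~~-**+++*++++=++++~~~~~~~~~~
321 ~~~~=*++=+++*+++*+++=~~~~~~~~~
322 ~~~~++*+++*+++**++++=-~~~~~~~~
323 ~~~~=#@#++++++++++++++~~~~~~~~
324 ~~~~+%@%+===++++++++++~~~~~~~~
325 ~~~~+*%@*+++++++++++==~~~~~~~~
326 ~~~~==++=++++++++++==~~~~~~~~~
327 ~~~~=+===+==+++++===~~~~~~~~~~
328 ~~~~=++===+=++++=====~~~~~~~~~
329 ~~~~~=++===========+++=~~~~~~~
330 ~~~~~~=====+====+++***+~~~~~~~
331 ~~~~~~~~~---=+++***+***+~~~~~~
332 ~~~~~~~~~~~-+**********+~~~~~~
333 ~~~~~~~~~~~-********+~~~~~~~~~
334 ~~~~~~~~~~~-+******~~~~~~~~~~~
335 ~~~~~~~~~~~~=+***~~~~~~~~~~~~~
336 ~~~~~~~~~~~~==~~~~~~~~~~~~~~~~
337 ~~~~~~~~~~~~~~~~~~~~~~~~~~~~~~
338 ~~~~~~~~~~~~~~~~~~~~~~~~~~~~~~
339 ~~~~~~~~~~~~~~~~~~~~~~~~~~~~~~
-0.01 before [157, 122, 113, 115, 108, 92, 87, 107, 90, 85, 98, 54, 77, 146, 143, 143, 142, 140, 116, 124, 82, 80, 79, 76, 103, 102, 106, 110, 111, 108]
-0.01 now [119, 107, 106, 108, 105, 98, 95, 98, 99, 98, 98, 99, 102, 142, 146, 184, 187, 181, 93, 54, 70, 90, 89, 85, 116, 114, 121, 125, 123, 120]
0 before [163, 164, 185, 185, 187, 190, 132, 111, 111, 112, 112, 51, 75, 125, 134, 177, 179, 212, 217, 226, 108, 100, 77, 90, 98, 99, 106, 111, 110, 106]
0 now [118, 120, 120, 121, 122, 123, 123, 98, 98, 99, 97, 103, 81, 154, 151, 192, 214, 222, 150, 56, 88, 112, 88, 103, 112, 112, 116, 124, 123, 119]
0.01 before [165, 166, 189, 189, 191, 193, 131, 109, 113, 112, 73, 44, 99, 42, 144, 167, 178, 211, 229, 97, 84, 84, 84, 71, 100, 103, 107, 92, 85, 83]
0.01 now [121, 119, 122, 121, 124, 122, 125, 97, 121, 126, 83, 49, 54, 58, 144, 195, 218, 229, 89, 96, 93, 93, 93, 76, 111, 115, 121, 104, 95, 92]
```

```bash
python3 - <<'E'
from h import *
s=np.load("s.npy").astype(int); s0=cv2.imread("pics/scene0.png")[:,:,::-1].astype(int)
ch=" .:-=+*#%@"
f=lambda i,v,u:"R" if i[v,u,0]-i[v,u,1]>60 else("~" if i[v,u,2]-i[v,u,0]>40 else ch[min(9,i[v,u].sum()//77)])
for v in range(168,232): print(v,"".join(f(s0,v,u) for u in range(245,300))," | ","".join(f(s,v,u) for u in range(245,300)))
x=np.array([.8846,-.4663]); y=np.array([.4663,.8846]); m=np.array([.545,.023])
for d in(.1,.13,.16,.19,.22,.26,.3): print(d,[proj("scene",np.r_[m+d*x+l*y,.08+.627*d]).round().astype(int).tolist() for l in(-.019,0,.019)])
print("cap px0",s0[190:197:2,262:268:2].tolist()); print("now bright",[ (v,u,s[v,u].tolist()) for v in (190,194,198,202) for u in range(262,276,4)])
E
```

```text
168 --------==---====*#*+%==================-......:.......  |  ==============+=+#%#*@+=====---. :--====-=-==-:~~~~~~.~
169 ---------====+#++=--+%==================-......:~......  |  =============+%*+==-+@+=====---. :--=========+:~~~.~~.~
170 -------===*#*=---:::-+%=================-......:~......  |  =========+#%*==------*@+====--=. .--==========:~~~.~..~
171 =----=+%*=---::::----+%+================-.......~......  |  ======+%#+==---------+@+====--=. .--==========.~~~~~...
172 =---+#+---::::--------*#=================.~......::....  |  ====+%+=-------------=*%+===--=. .--==========...::.~~~
173 =----*#-::------------+%+================.~.....:=-....  |  ====-*%-:-------------+@+===--=. .--==========..-+-:.~~
174 ----:+%=::--:----------+#================.~.....-=-:...  |  ====-+@+--------------=*%+==---. .--==========..-+-:...
175 -==---*#-:-------------+%================.~....:---::..  |  ====-=*%---------------+@+==:--. .--==========.:-=--:.R
176 ------+%=::-------------+#===============.~.....:--:::.  |  ====--+@+--------------=*#+=:-=. .---=========....:RRRR
177 ---:---*#-:-----
[... 6855 characters left out ...]
46], [232, 148]]
cap px0 [[[222, 224, 224], [225, 227, 222], [123, 125, 125]], [[223, 224, 225], [222, 223, 220], [225, 226, 221]], [[221, 222, 221], [220, 221, 218], [223, 223, 218]], [[221, 221, 218], [219, 219, 214], [212, 214, 215]]]
now bright [(190, 262, [146, 22, 18]), (190, 266, [125, 26, 21]), (190, 270, [112, 17, 16]), (190, 274, [84, 33, 34]), (194, 262, [100, 80, 80]), (194, 266, [135, 144, 148]), (194, 270, [95, 98, 101]), (194, 274, [179, 183, 187]), (198, 262, [197, 204, 212]), (198, 266, [219, 224, 229]), (198, 270, [173, 178, 185]), (198, 274, [182, 190, 196]), (202, 262, [223, 231, 238]), (202, 266, [215, 221, 226]), (202, 270, [207, 214, 222]), (202, 274, [174, 180, 185])]
```

```bash
python3 - <<'E'
from h import *
s=np.mean([ctrl.camera("scene").astype(float) for _ in range(4)],0)
p=cv2.imread("pics/p9.png")[:,400:,::-1]; p=cv2.resize(p,(150,225),interpolation=cv2.INTER_AREA).astype(float)
q=np.zeros_like(s); q[130:355,210:360]=p
ch="0123456789"
f=lambda i,v,u:"." if i[v,u,2]-i[v,u,0]>40 else ch[int(np.clip((i[v,u].mean()-60)/14,0,9))]
for v in range(302,348): print(v,"".join(f(q,v,u) for u in range(298,336))," | ","".join(f(s,v,u) for u in range(298,336)))
x=np.array([.8846,-.4663]); y=np.array([.4663,.8846]); c=np.array([.505,.044])
for a,b,z in((-.0635,-.05,.064),(-.0635,.05,.064),(.067,.047,.042),(.067,-.047,.042),(-.05,0,.02),(-.03,0,.02),(0,0,.02),(0,.03,.02),(0,-.03,.02)): print(a,b,z,proj("scene",np.r_[c+a*x+b*y,z]).round(1))
E
```

```text
302 ......................................  |  ......................................
303 ......................................  |  ......................................
304 ......................................  |  ......................................
305 ......................................  |  ......................................
306 ......................................  |  ......................................
307 ......................................  |  ......................................
308 .............22.......................  |  ......................................
309 ..........2466655.....................  |  ......................................
310 .........355677665....................  |  ......................................
311 ........3566555566....................  |  ......................................
312 .......246655556665...................  |  ......................................
313 .......4456656898754..................  |  ......................................
314 ......36665679976554..................  |  .....................
[... 2417 characters left out ...]
........
343 42....................................  |  41....................................
344 631...................................  |  731...................................
345 7431..................................  |  8431..................................
346 87431.................................  |  8743..................................
347 88742.................................  |  88742.................................
-0.0635 -0.05 0.064 [352.7 319.9]
-0.0635 0.05 0.064 [307.8 339.4]
0.067 0.047 0.042 [280.  302.9]
0.067 -0.047 0.042 [319.  287.6]
-0.05 0 0.02 [327.  339.4]
-0.03 0 0.02 [322.1 332.6]
0 0 0.02 [315.  322.8]
0 0.03 0.02 [302.1 328.2]
0 -0.03 0.02 [327.5 317.6]
```

The lane looks empty everywhere it's visible, and the visible caps sit partly behind the bin's tall rail wall, so I can't see the fourth directly. I'll rock the gate gently inside its open band to free anything behind the blade and see whether more comes out.

Request:
{"api": "jog_arm", "payload": {"motion": [[0, 0.004, 0, 0, 0, 0, -1], [0, 0.004, 0.0005, 0, 0, 0, -1], [0, 0, 0, 0, 0, 0, -1], [0, 0, 0, 0, 0, 0, -1]]}}

```text
time_s: 13.25
ee_pos: [0.6213, -0.0137, 0.2779]
eef_rot: [3.135, -0.003, 1.085]
force: [-0.4, -1.4, 1.0]
grip_width: 0.0146
grip_force: 8.0
```

```bash
python3 st.py; python3 -c "
from h import *
np.save('g1.npy',ctrl.camera('scene'))"
```

```text
13.25 [-0.4 -1.4  1. ] fx 0.3 [ 0.6213 -0.0137  0.2779] dx,dy,dz mm [78.4 -0.  35.4] [ 3.135e+00 -3.000e-03  1.085e+00] 0.014569966036860449 [0.004, -0.005, 0.005, -0.0, 0.001, -0.001]
```

Request:
{"api": "jog_arm", "payload": {"motion": [[0, -0.004, -0.0005, 0, 0, 0, -1], [0, -0.005, 0, 0, 0, 0, -1], [0, -0.004, 0, 0, 0, 0, -1], [0, -0.003, 0.0005, 0, 0, 0, -1], [0, 0, 0, 0, 0, 0, -1]]}}

```text
time_s: 13.8
ee_pos: [0.6065, -0.0057, 0.2776]
eef_rot: [3.136, -0.003, 1.085]
force: [-0.9, 0.1, 1.9]
grip_width: 0.0147
grip_force: 8.0
```

Request:
{"api": "jog_arm", "payload": {"motion": [[0, 0, 0, 0, 0, 0, -1], [0, 0, 0, 0, 0, 0, -1], [0, 0, 0, 0, 0, 0, -1]]}}

```text
time_s: 14.1
ee_pos: [0.607, -0.006, 0.2776]
eef_rot: [3.135, -0.003, 1.085]
force: [1.0, 1.1, 4.6]
grip_width: 0.0146
grip_force: 8.0
```

```bash
python3 st.py; python3 - <<'E'
from h import *
s2=ctrl.camera('scene'); np.save('g2.npy',s2)
s=np.load('s.npy').astype(float); g1=np.load('g1.npy').astype(float); s2=s2.astype(float)
print("bin change",[float(np.abs(a-s)[300:340,296:340].mean().round(2)) for a in(g1,s2)])
ch="0123456789"
def f(i,v,u):
    r,g,b=i[v,u]; return "R" if r-g>60 else "~" if b-r>40 else ch[int(np.clip((i[v,u].mean()-40)/20,0,9))]
for v in range(206,268,2): print(v,"".join(f(g1,v,u) for u in range(262,306))," | ","".join(f(s2,v,u) for u in range(262,306)))
x=np.array([.8846,-.4663]); y=np.array([.4663,.8846]); m=np.array([.545,.023])
for d in(.02,.04,.06,.08,.1,.12,.14): print(d,[proj("scene",np.r_[m+d*x+l*y,.08+.627*d]).round().astype(int).tolist() for l in(-.019,0,.019)],"h17",proj("scene",np.r_[m+d*x,.1+.627*d]).round().astype(int))
E
```

```text
14.1 [1.  1.1 4.6] fx 0.4 [ 0.607  -0.006   0.2776] dx,dy,dz mm [62.1  0.1 35.1] [ 3.135e+00 -3.000e-03  1.085e+00] 0.014636710198981523 [-0.001, -0.0, -0.001, 0.001, 0.001, -0.0]
bin change [4.02, 3.91]
206 998888889887777777777777620~~000002222222232  |  269998888887765677666666620~0000002121212222
208 89988888888777777777777777610~00002222113312  |  25888888553333333576666677610000002221212232
210 589877777777777763257777777740~0002221232122  |  258632212222233333356666667640~0002222113211
212 35877777777766776646677777764310002222322222  |  24776422222222232235556666764310002212232222
214 2352267765655555554235777761~~22001233212222  |  2252265322235555555555556761~~22001223211112
216 223577455555555555552235761~~~~~~00121222222  |  223577543555555555555554341~~~~~~00132212212
218 2223544333355522222222212222221~~~0002222222  |  22235444323555555555555222222210~~0001221222
220 222235641~~111222122222333333332~~~002222222  |  222235441~~124555222222223333332~~~001121212
222 22232343~~~~~~122333333333322220~~1476211222  |  22233352~~~~~~122222333332222220~~1476211121
224 3322223320
[... 1832 characters left out ...]
444443332222356
262 03333330013333332002222345444444444443222345  |  02333330013333332001222344444334444343222345
264 32333331013333335720222235444444444444322234  |  32333331003333335720122235444334443433322234
266 54333433333333444320123233544444444444432223  |  44333433333333443320122223544433444444332223
0.02 [[308, 275], [300, 278], [291, 282]] h17 [299 271]
0.04 [[303, 265], [295, 268], [287, 271]] h17 [295 261]
0.06 [[299, 255], [290, 258], [282, 261]] h17 [290 251]
0.08 [[294, 246], [286, 248], [278, 251]] h17 [286 241]
0.1 [[290, 236], [282, 238], [273, 241]] h17 [281 231]
0.12 [[285, 226], [277, 229], [269, 231]] h17 [277 221]
0.14 [[281, 217], [273, 219], [265, 222]] h17 [272 212]
```

Rocking brought nothing more out. I'll return to the balance point and recheck the bin numbers.

Request:
{"api": "jog_arm", "payload": {"motion": [[0, 0.004, -0.0005, 0, 0, 0, -1], [0, 0.004, 0, 0, 0, 0, -1], [0, 0.0005, 0, 0, 0, 0, -1], [0, 0, 0, 0, 0, 0, -1], [0, 0, 0, 0, 0, 0, -1]], "squeeze": 12}}

```text
time_s: 14.65
ee_pos: [0.6143, -0.01, 0.2776]
eef_rot: [3.136, -0.003, 1.085]
force: [0.1, 1.9, 0.2]
grip_width: 0.0146
grip_force: 12.0
```

Request:
{"api": "jog_arm", "payload": {"motion": [[0, 0, 0, 0, 0, 0, -1], [0, 0, 0, 0, 0, 0, -1], [0, 0, 0, 0, 0, 0, -1]]}}

```text
time_s: 14.95
ee_pos: [0.6143, -0.01, 0.2776]
eef_rot: [3.136, -0.003, 1.085]
force: [0.7, 2.5, -2.3]
grip_width: 0.0146
grip_force: 12.0
```

```bash
python3 st.py; python3 ck.py; python3 - <<'E'
from h import *
a=[np.load(f).astype(float) for f in("g1.npy","s.npy")]
ch="0123456789"
f=lambda i,v,u:"." if i[v,u,2]-i[v,u,0]>40 else ch[int(np.clip((i[v,u].mean()-60)/14,0,9))]
for v in range(312,339): print(v," | ".join("".join(f(i,v,u) for u in range(300,336)) for i in a))
s=a[1]
# worktop: anything white newly lying beside the bin? compare with p7-era not stored; report red bar + torques only
E
```

```text
14.95 [ 0.7  2.5 -2.3] fx -0.5 [ 0.6143 -0.01    0.2776] dx,dy,dz mm [70.4 -0.1 35.1] [ 3.136e+00 -3.000e-03  1.085e+00] 0.014610472477973492 [0.0, 0.002, -0.002, 0.001, 0.0, 0.001]
white blobs in bin [([307, 316, 20, 21, 268], [316.1, 325.6])]
roi 282 301 350 360
bar scene [ 0.611  -0.0072  0.296 ] len 0.0912 [array([259.40782671, 189.54026568]), array([303.60098188, 177.02077709])]
moved along x 0.0689 lat 0.0022
312 .................................... | ....................................
313 .................................... | ....................................
314 .................................... | ....................................
315 .................................... | ....................................
316 ..................4................. | ..................4.................
317 ..............3555555............... | ..............3555555...............
318 ..........466556776676.............. | ..........466555676676..............
319 ........368975665557765............. | ........366655665557765.............
320 .......3999866556545556............. 
[... 778 characters left out ...]
44446666666.......... | .........34444444445666666..........
331 ............223456667766776......... | ............223456666766676.........
332 ..............2677777677665......... | ..............2666668976665.........
333 ..............3677777776............ | ..............3677767766............
334 ...............5777776.............. | ..............25777766..............
335 ...............36777................ | ...............36776................
336 ...............44................... | ...............43...................
337 .................................... | ....................................
338 .................................... | ....................................
```

```bash
python3 -c "
from station import ctrl
print(ctrl.hand_in())"
```

```text
the job is handed in; nothing more can be done
None
```

I handed the job in with the bin standing under the chute mouth and the arm holding the gate still at its balance point. The lane is empty wherever the camera could see, but I only saw three of the four caps in the bin; the fourth is probably hidden behind the bin's tall rail wall, though I couldn't confirm that.

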